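Feed the specimen carrier under the dial gauge, into its notches, and lock it

TASK

Bring the copper specimen under the dial gauge: with the fingertips, push the white carrier board along its rails towards the gauge until you feel it drop into the locating notches, then swing the red-knobbed keeper across the top of the board so that it is locked down. Only push: do not lift the board or the specimen, keep the specimen in its nest, and leave the other things on the bench alone.

Things in the scene. Friction and masses are not known exactly. Their poses are not given: they have to be found in the camera images.
- gauge_bench: Fixed grey metal base plate, top 12 mm above the worktop, 134 mm wide, from own x = -190 to +210 mm, with two dark rails, side guides and a dial gauge. Origin on the worktop; own +x: feed direction (towards the gauge column), +z up; the keeper is on the -y side. Rails: 13 mm wide, centred at y = +-46.5 mm, tops 40 mm up; between them a free channel 80 mm wide. Guides: y = +-57 to 63 mm, 51 mm high
- notch_seat (a point): Point of the bench at its x = 50 mm, y = 0, 40 mm above the worktop, axes as the bench: where the carrier's origin lies when the board has dropped. Each rail has two notches, 15 mm long and 8 mm deep, 85 mm before and behind this point
- carrier: Loose white board 220 x 110 x 10 mm, 0.4 to 0.65 kg, on the rails. Origin: centre of its underside; own +x: feed direction, +z up. Four cleats 12 mm long at x = +-85 mm, 6 mm deep, ride on the rail tops (underside 46 mm up); in the notches it drops 6 mm by itself if pushed slower than about 60 mm/s (underside 40, top 50 mm up), and the notch walls stop it. Starts 50 to 110 mm short; slides with 2 to 6 N
- push_plate (a point): Centre of the outer face of the aluminium push plate, 64 mm wide and 26 mm high, under the rear edge of the carrier (the edge away from the gauge); it faces against the feed direction and moves in the free channel between the rails. 41 mm above the worktop while sliding, 35 mm when dropped; axes as the carrier
- nest (a point): Middle of the nest floor on the carrier's top (carrier x = 30 mm, y = 0), where the middle of the specimen's underside belongs; the nest is a frame of black strips 3 mm high round the specimen's ends
- specimen_mid (a point): Centre of the copper-coloured flat dog-bone specimen, 150 x 20 x 4 mm, lying loose in the nest along the feed direction (half of its thickness, 2 mm, above the nest floor)
- keeper (a joint): Turn of the keeper, rad: a steel bar 16 mm wide, 58 mm long, on a post beside the rail, swinging level at 52.5 to 60.5 mm above the worktop. 0: alongside the rail, pointing against the feed (open; starts -0.5 to 0.15); grows to pi/2: straight across, over the board (bench +y). Stop at 1.6. Stays where left; about 1.5 N at the knob. It clears the board by 2.5 mm only once the board has dropped
- keeper_knob (a point): Centre of the keeper's upright red knob, 14 mm in diameter, from 62.5 to 82.5 mm above the worktop, 50 mm from the pivot along the bar
- keeper_pivot (a point): Point on the keeper's upright turning axis, 52.5 mm above the worktop; axes as the gauge bench
- logbook_mid (a point): Centre of a red notebook 148 x 108 x 12 mm lying to the right; loose, to be left alone
- specimen_steel_mid (a point): Centre of a steel dog-bone specimen 20 x 150 x 4 mm lying to the right of the bench; loose, to be left alone
- specimen_alu_mid (a point): Centre of an aluminium dog-bone specimen 20 x 150 x 4 mm lying to the right of the bench; loose, to be left alone
- weight_500_mid (a point): Centre of a brass weight 38 mm in diameter, 62 mm high, to the left; loose, to be left alone
- weight_200_mid (a point): Centre of a brass weight 29 mm in diameter, 48 mm high, to the left; loose, to be left alone
- gauge_tip (a point): Tip of the dial gauge, 66 mm above the worktop, over bench x = 80 mm, y = 0 (axes as the bench). Above it the round dial, 44 mm across and up to 165 mm high, on an arm from the column at x = 194 mm (158 mm high). Fixed: keep the gripper clear of it

How it is judged:
On the way, in this order (a step that is already met when the one before it is completed fails the run):
1. the carrier board has dropped into the notches with the keeper still open (z of carrier in the frame of notch_seat below 0.002 m and x of carrier in the frame of notch_seat between -0.004 and 0.004 m and value of joint keeper below 1 rad), for 0.2 s.
2. the keeper lies across the board (value of joint keeper above 1.3 rad), for 0.2 s.
At the end, for the whole second after the job is handed in: The carrier has dropped level into the notches (origin within 4 mm of the seat along the feed, underside less than 2 mm above the rail tops), the keeper lies across it (turned past 1.3 rad), the specimen is still in its nest (centre within 6 mm of the nest's middle) and all is at rest (z of carrier in the frame of notch_seat below 0.002 m and x of carrier in the frame of notch_seat between -0.004 and 0.004 m and angle between carrier's own z axis and vertical below 0.02 rad and value of joint keeper above 1.3 rad and distance between specimen_mid and nest below 0.006 m and linear speed of carrier below 0.01 m/s); the robot touches nothing.
It fails at once if the carrier is lifted off its rails (z of carrier in the frame of notch_seat above 0.014 m).
It fails at once if the specimen leaves its nest or is lifted (distance between specimen_mid and nest above 0.01 m).
It fails at once if another loose thing on the bench is shifted by more than 20 mm (distance of any of logbook_mid, specimen_steel_mid, specimen_alu_mid, weight_500_mid, weight_200_mid from where it was at the start of the episode above 0.02 m).
It also fails if it takes over 48 s, if anything falls off the work surface, if the arm or the gripper's body presses on something with over 40 N, if the wrist force passes 120 N, or if a joint passes its speed limit or range.

ROBOT

A 6-joint arm with a two-finger parallel gripper is mounted at the origin on a cart in front of the work surface, level with it; the furniture and walls round the work are solid. World frame = base frame: x ahead of the robot, y to its left, z up, the work surface at z = 0. Lengths are in m, angles in rad, forces in N, time in s.
With the tool pointing down it reaches from about 0.325 to 0.775 m from the base axis. Payload 5.5 kg.
Tool frame: the origin (TCP) lies at the very end of the fingers, on their centre line; the grasp point (between the pads) lies env.hold_point_z behind it (env.hold_point_z is the distance from the TCP to the grasp point, in m); y points along the fingers, x is the direction in which the jaws open and shut, and the axes are right-handed (so a half turn about y gives the same grasp; the last joint's range is limited). The gripper opens to 88 mm and grips with 3 to 60 N. Pads are 20 mm wide; open, the fingers measure 115 mm over their backs; the gripper's body (75 mm by 178 mm) begins 61 mm behind the grasp point.
Start: joints at [1.279, 0.091, 1.231, -0, 1.82, -0.057], TCP at [0.14, 0.584, 0.223] pointing down, gripper open.
Joint ranges: [-2.87, 2.87], [-0.86, 2.18], [0.17, 2.46], [-1.51, 4.65], [0.06, 2.69], [-2.65, 2.65]. Speed limits (rad/s): [2.57, 2.57, 3.01, 3.14, 3.14, 3.14].

INTERFACE

Orientations are given as [roll, pitch, yaw] about the fixed x, y, z axes, in that order (R = Rz(yaw) Ry(pitch) Rx(roll)).
In Python, from cell import env gives the robot as it stands.
- The arm moves only by the shell command python3 -m jog 'ROWS' [FORCE]. ROWS is JSON, a list of rows, each an object with "travel": the shift along the world's x, y, z in cm, a list of three; "roll": the turn about the world's z in degrees; "fingers": the finger opening in cm, from 0 to 8.78. A call has 1 to 10 rows; each row shifts and turns the commanded pose from where the row before left it; what a row does not reach is not made up. A row lasts 1/8 s, in which the tool goes at most 62.5 mm and 10.7 degrees, less where a joint would pass 70% of its speed; a pose out of reach is approached as far as the arm can. A call is refused whole if a number of a shift passes 6.25 or a number of a turn 10.7, either way. A call with a gripper value outside its range is refused whole. The fingers move at their own pace and stop on an object; FORCE is the grip in N (left out, the last holds). Time passes only in rows, so rows that do not move let the fingers close. It gives the time, the measured TCP pose, the force and the opening at its end, in the units of the state.
- env.sense(): the state, without advancing time (a new reading comes with each control period).
- env.snapshot(name): name is "scene" or "top"; returns a dict with "pixels" (384x512x3 uint8, blue, green, red), "K" (3x3 intrinsics, pixels), "view" (4x4, takes a point from world to camera coordinates). Camera axes: x right, y down, z forward; pixel columns grow to the right and rows downward; lengths in m; the calibration is good to about 2 mm. A picture is of the moment at which its call begins. There is no depth.
- env.job_done(): hands the job in, once; it reports no verdict.
The state is a dict: "clock": time; "joint_positions": joint angles; "joint_velocities": joint speeds; "effort": joint torques, N m; "tool_pos": TCP position; "tcp_rot": TCP orientation; "force": force on the tool from outside, world axes, zero at the start; "moment": the same for the moment, N m; "gripper_width": finger opening in m.
Only numpy, scipy, OpenCV 4.12 (cv2) and the standard library are available. Lean on these libraries where they do the work, as an engineer would, in place of code of your own. Each camera call takes 0.05 s, during which the arm holds its last target. There are 200 camera calls.

## Working session

There is one attempt and no reset: what is moved stays moved. The work goes in short steps, Python scripts to look and compute and a shell command to move; the robot and the scene stay as the last step left them, time stands still between calls to the robot, and variables do not carry over. Pictures are saved under pics/ and viewed, about 8 in all and at most 12, crops included, and the job is handed in when it is done.

```bash
mkdir -p pics; python3 - <<'E'
from cell import env
import cv2,pickle
s=env.sense();print(s, env.hold_point_z)
for n in("scene","top"):
    d=env.snapshot(n);cv2.imwrite(f"pics/{n}0.png",d["pixels"]);pickle.dump(d,open(n+"0.pkl","wb"));print(n,d["K"],d["view"])
E
```

```text
{'clock': 0.0, 'joint_positions': array([ 1.27928449e+00,  9.18434692e-02,  1.23182823e+00, -2.01487184e-05,
        1.81979812e+00, -5.66803322e-02]), 'joint_velocities': array([ 0.00031515, -0.00190625,  0.00044997, -0.00098338,  0.00104638,
       -0.00046573]), 'effort': array([ 1.36602517e-03, -4.46443212e+01, -4.06450975e+01,  7.00063049e-02,
        2.91751750e-02, -1.79423873e-04]), 'tool_pos': array([0.13952296, 0.5832616 , 0.22154865]), 'tcp_rot': array([-1.57070949,  0.00187526,  1.33595996]), 'force': array([-0.1847731 ,  0.3542853 , -0.79290163]), 'moment': array([ 0.0132425 ,  0.00250933, -0.04216832]), 'gripper_width': 0.08767607142048978} 0.0187
scene [[459.04552364   0.         251.97599521]
 [  0.         459.04552364 196.12831266]
 [  0.           0.           1.        ]] [[ 0.73469389 -0.67809781 -0.02020504 -0.31043668]
 [-0.3495661  -0.35288095 -0.86791622  0.26332669]
 [ 0.58140212  0.64471574 -0.49629949  0.93746479]
 [ 0.          0.          0.          1.        ]]
top [[442.12868897   0.         251.86662626]
 [  0.         442.12868897 191.76282813]
 [  0.           0.           1.        ]] [[-0.02618665 -0.9996522  -0.00311946  0.07600368]
 [-0.97665383  0.02624952 -0.21320944  0.49618177]
 [ 0.21321717 -0.00253661 -0.97700154  1.09369287]
 [ 0.          0.          0.          1.        ]]
```

View pics/scene0.png

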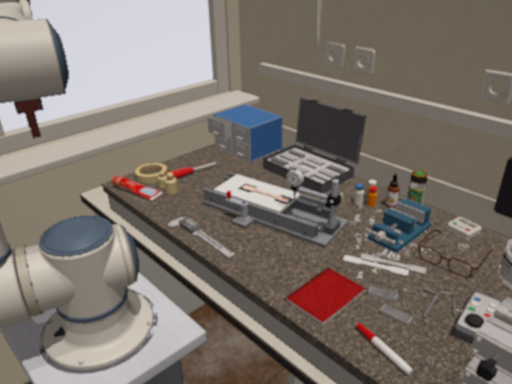

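View pics/top0.png

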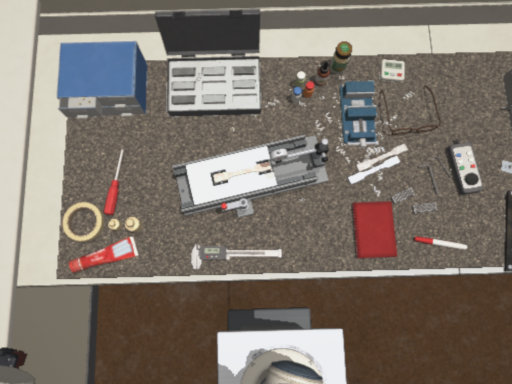

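The top view shows the bench at about (250,175). The white board is at (187–275,150–203), the red knob near (224,206) and the gauge column near (320,150). The feed runs to the image right, which is world -y with a little +x.

```bash
cat > h.py <<'E'
import numpy as np,cv2,pickle
def ray(d,uv,z):
    K,V=d["K"],np.array(d["view"]);R,t=V[:3,:3],V[:3,3]
    c=-R.T@t; r=R.T@np.linalg.inv(K)@np.array([uv[0],uv[1],1.])
    return c+r*(z-c[2])/r[2]
def pix(d,p):
    q=np.array(d["view"])[:3]@np.r_[p,1]; q=d["K"]@q; return q[:2]/q[2]
def board(d,z):
    im=d["pixels"];m=(im.min(2)>185).astype(np.uint8)
    win=np.zeros_like(m);win[130:225,165:335]=1;m=cv2.morphologyEx(m*win,cv2.MORPH_CLOSE,np.ones((9,9)))
    cs=cv2.findContours(m,0,2)[0];c=max(cs,key=cv2.contourArea)
    w=np.array([ray(d,p[0],z)[:2] for p in c]).astype(np.float32)
    return cv2.minAreaRect(w*1000),cv2.boundingRect(c)
def red(d,win):
    im=d["pixels"].astype(int);m=((im[...,2]>110)&(im[...,1]<70)&(im[...,0]<70))
    a,b,c,e=win;ys,xs=np.nonzero(m[b:e,a:c]);return xs.mean()+a,ys.mean()+b,len(xs)
E
python3 - <<'E'
from h import *
d=pickle.load(open("top0.pkl","rb"));s=pickle.load(open("scene0.pkl","rb"))
print(board(d,.056));
k=red(d,(210,195,250,220));print(k,ray(d,k[:2],.0725))
ks=red(s,(215,180,245,205));print(ks,ray(s,ks[:2],.0725))
a=cv2.resize(d["pixels"][120:225,160:340],None,fx=4.4,fy=4.4,interpolation=2);cv2.imwrite("pics/c1.png",a)
E
```

```text
(((541.4730834960938, 56.424598693847656), (142.48841857910156, 337.8514709472656), 12.267715454101562), (186, 146, 128, 63))
(np.float64(222.71428571428572), np.float64(205.42857142857142), 7) [0.46044807 0.13766176 0.0725    ]
(np.float64(228.16666666666666), np.float64(194.72222222222223), 18) [0.45476115 0.12825328 0.0725    ]
```

View pics/c1.png

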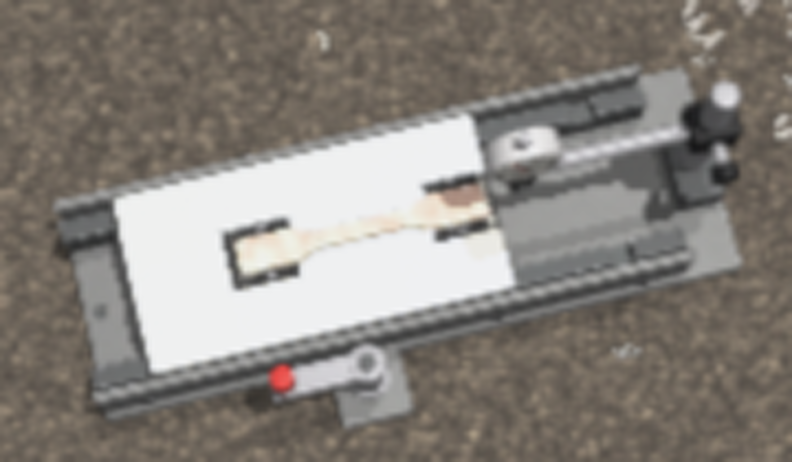

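The crop shows the board corners at about (113,198), (472,115), (516,285) and (150,373). The knob is at (282,378), the keeper pivot at (368,362), and the right-hand plate corners at (688,70) and (740,265).

```bash
python3 - <<'E'
from h import *
d=pickle.load(open("top0.pkl","rb"))
f=lambda x,y,z:ray(d,((x+.5)/4.4-.5+160,(y+.5)/4.4-.5+120),z)[:2]
C=np.array([f(*p,.056) for p in[(113,198),(472,115),(516,285),(150,373)]]);print(C.round(4))
print("len",np.linalg.norm(C[1]-C[0]),np.linalg.norm(C[2]-C[3]),np.linalg.norm(C[3]-C[0]),np.linalg.norm(C[2]-C[1]))
e=(C[1]+C[2]-C[0]-C[3]);e/=np.linalg.norm(e);n=np.array([-e[1],e[0]]);c=C.mean(0)
print("e",e,np.degrees(np.arctan2(e[1],e[0])),"centre",c,"rear",c-.11*e)
P=np.array([f(688,70,.012),f(740,265,.012)]);m=P.mean(0);o=m-.21*e;print("plate edge",P,np.linalg.norm(P[0]-P[1]),"origin",o)
loc=lambda p:((p-o)@e*1000,(p-o)@n*1000)
print("carrier",loc(c),"gap",50-loc(c)[0])
for nm,p in dict(knob=f(282,378,.0775),pivot=f(368,362,.062),notchU=f(592,105,.04),notchL=f(632,250,.04),gUL=f(57,205,.051),gLL=f(98,400,.051),gUR=f(638,72,.051),gLR=f(690,260,.051)).items():print(nm,p,loc(p))
E
```

```text
[[ 0.5751  0.2357]
 [ 0.6212  0.0198]
 [ 0.5154 -0.0027]
 [ 0.4683  0.2134]]
len 0.22073772162191457 0.22113691542256453 0.10917068752831739 0.10815531548657271
e [ 0.21073136 -0.97754401] -77.83478472679622 centre [0.54499121 0.11653498] rear [0.52181076 0.22406482]
plate edge [[ 0.66156086 -0.11878694]
 [ 0.53459483 -0.14353216]] 0.1293549262179101 origin [0.55382426 0.07412469]
carrier (np.float64(-43.3193202807876), np.float64(0.3024831587379352)) gap 93.3193202807876
knob [0.45920025 0.13484014] (np.float64(-79.29226921693933), np.float64(-79.70448432757424))
pivot [0.47024198 0.0856102 ] (np.float64(-28.840992952161212), np.float64(-79.28500344750462))
notchU [ 0.63083284 -0.05441937] (np.float64(141.88559746325384), np.float64(48.19100807834072))
notchL [ 0.53884533 -0.07419689] (np.float64(141.8343490526092), np.float64(-45.89857496763924))
gUL [0.57314259 0.26994859] (np.float64(-187.35550288299606), np.float64(60.15075392805269))
gLL [0.45395108 0.24448737] (np.float64(-187.58342771521737), np.float64(-61.729663999876074))
gUR [ 0.6474193  -0.08216689] (np.float64(172.50531249413794), np.float64(58.55772964016574))
gLR [ 0.52902015 -0.10699585] (np.float64(171.82629939321873), np.float64(-62.41488850020761))
```

```bash
python3 -m jog '[{"travel":[3.7,-3.1,0],"roll":-6.4,"fingers":0},{"travel":[3.7,-3.1,0],"roll":-6.4,"fingers":0},{"travel":[3.7,-3.1,0],"roll":-6.4,"fingers":0},{"travel":[3.7,-3.1,0],"roll":-6.4,"fingers":0},{"travel":[3.7,-3.1,0],"roll":-6.4,"fingers":0},{"travel":[3.7,-3.1,0],"roll":-6.4,"fingers":0},{"travel":[3.7,-3.1,0],"roll":-6.4,"fingers":0},{"travel":[3.7,-3.1,0],"roll":-6.4,"fingers":0},{"travel":[3.7,-3.1,0],"roll":-6.4,"fingers":0},{"travel":[3.7,-3.1,0],"roll":-6.7,"fingers":0}]' 10
python3 -m jog '[{"travel":[0,0,-3],"roll":0,"fingers":0},{"travel":[0,0,-3],"roll":0,"fingers":0},{"travel":[0,0,-2],"roll":0,"fingers":0},{"travel":[0,0,0],"roll":0,"fingers":0},{"travel":[0,0,0],"roll":0,"fingers":0}]'
```

```text
clock: 1.35
tool_pos: [0.5105, 0.2723, 0.2221]
tcp_rot: [-1.571, 0.001, 0.21]
force: [0.5, 0.3, 0.7]
gripper_width: 0.0005
clock: 1.98
tool_pos: [0.5099, 0.2739, 0.1439]
tcp_rot: [-1.57, -0.002, 0.214]
force: [0.7, 0.4, 0.0]
gripper_width: 0.0006
```

```bash
python3 -m jog '[{"travel":[0,0,-3],"roll":0,"fingers":0},{"travel":[0,0,-3],"roll":0,"fingers":0},{"travel":[0,0,-3],"roll":0,"fingers":0},{"travel":[0,0,-2.2],"roll":0,"fingers":0},{"travel":[0,0,0],"roll":0,"fingers":0}]'
python3 -m jog '[{"travel":[0.21,-0.98,0],"roll":0,"fingers":0},{"travel":[0.21,-0.98,0],"roll":0,"fingers":0},{"travel":[0.1,-0.5,0],"roll":0,"fingers":0},{"travel":[0.1,-0.5,0],"roll":0,"fingers":0},{"travel":[0.1,-0.5,0],"roll":0,"fingers":0},{"travel":[0.1,-0.5,0],"roll":0,"fingers":0},{"travel":[0.1,-0.5,0],"roll":0,"fingers":0}]'
python3 - <<'E'
from cell import env
from h import *
d=env.snapshot("scene");t=env.snapshot("top")
cv2.imwrite("pics/c2.png",cv2.resize(np.hstack([d["pixels"][130:260,170:370],t["pixels"][100:230,150:350]]),None,fx=2,fy=2))
E
```

```text
clock: 2.6
tool_pos: [0.5091, 0.2735, 0.0301]
tcp_rot: [-1.571, 0.002, 0.214]
force: [0.1, 0.1, 0.3]
gripper_width: 0.0008
clock: 3.48
tool_pos: [0.5186, 0.2294, 0.0306]
tcp_rot: [-1.569, 0.0, 0.214]
force: [-1.3, 3.8, -0.0]
gripper_width: 0.0001
```

View pics/c2.png

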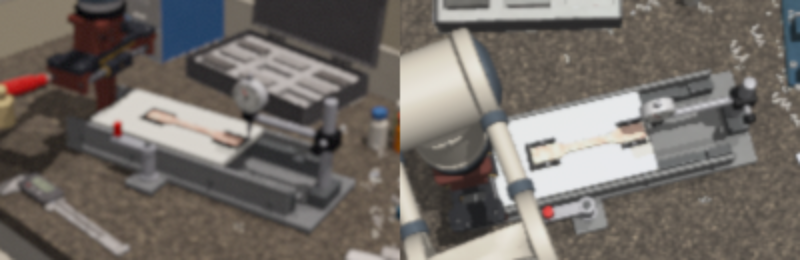

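The fingertips have reached the push plate at about 4 N. The left panel shows the board still on its rails and the specimen in its nest at about (195,127). I'll push on at 40 mm/s.

```bash
python3 -m jog '[{"travel":[0.1,-0.49,0],"roll":0},{"travel":[0.11,-0.49,0],"roll":0},{"travel":[0.1,-0.49,0],"roll":0},{"travel":[0.11,-0.49,0],"roll":0},{"travel":[0.1,-0.49,0],"roll":0},{"travel":[0.11,-0.49,0],"roll":0},{"travel":[0.1,-0.49,0],"roll":0},{"travel":[0.11,-0.49,0],"roll":0},{"travel":[0.1,-0.49,0],"roll":0},{"travel":[0.11,-0.49,0],"roll":0}]'
python3 -m jog '[{"travel":[0.1,-0.49,0],"roll":0},{"travel":[0.11,-0.49,0],"roll":0},{"travel":[0.1,-0.49,0],"roll":0},{"travel":[0.11,-0.49,0],"roll":0},{"travel":[0.1,-0.49,0],"roll":0},{"travel":[0.11,-0.49,0],"roll":0}]'
```

```text
$[0]: bad value
$[0]: bad value
```

Rows need "fingers" as well.

```bash
python3 -m jog '[{"travel":[0.1,-0.49,0],"roll":0,"fingers":0},{"travel":[0.11,-0.49,0],"roll":0,"fingers":0},{"travel":[0.1,-0.49,0],"roll":0,"fingers":0},{"travel":[0.11,-0.49,0],"roll":0,"fingers":0},{"travel":[0.1,-0.49,0],"roll":0,"fingers":0},{"travel":[0.11,-0.49,0],"roll":0,"fingers":0},{"travel":[0.1,-0.49,0],"roll":0,"fingers":0},{"travel":[0.11,-0.49,0],"roll":0,"fingers":0},{"travel":[0.1,-0.49,0],"roll":0,"fingers":0},{"travel":[0.11,-0.49,0],"roll":0,"fingers":0}]'
python3 -m jog '[{"travel":[0.1,-0.49,0],"roll":0,"fingers":0},{"travel":[0.11,-0.49,0],"roll":0,"fingers":0},{"travel":[0.1,-0.49,0],"roll":0,"fingers":0},{"travel":[0.11,-0.49,0],"roll":0,"fingers":0}]'
```

```text
clock: 4.82
tool_pos: [0.5293, 0.1796, 0.0306]
tcp_rot: [-1.571, 0.0, 0.214]
force: [-1.2, 1.8, -0.3]
gripper_width: 0.0005
clock: 5.32
tool_pos: [0.5335, 0.16, 0.0306]
tcp_rot: [-1.571, 0.0, 0.214]
force: [-0.2, 2.7, -1.3]
gripper_width: 0.0005
```

```bash
python3 -m jog '[{"travel":[0.08,-0.39,0],"roll":0,"fingers":0},{"travel":[0.08,-0.39,0],"roll":0,"fingers":0},{"travel":[0.08,-0.39,0],"roll":0,"fingers":0}]'
python3 -m jog '[{"travel":[0.06,-0.29,0],"roll":0,"fingers":0},{"travel":[0.06,-0.29,0],"roll":0,"fingers":0}]'
python3 - <<'E'
from cell import env
from h import *
t=env.snapshot("top");d=env.snapshot("scene")
cv2.imwrite("pics/c3.png",cv2.resize(np.hstack([d["pixels"][150:250,195:345],t["pixels"][120:220,200:350]]),None,fx=2.6,fy=2.6,interpolation=2))
E
```

```text
clock: 5.7
tool_pos: [0.5359, 0.1484, 0.0306]
tcp_rot: [-1.571, 0.0, 0.214]
force: [-0.7, 3.1, -0.9]
gripper_width: 0.0005
clock: 5.95
tool_pos: [0.5372, 0.1424, 0.0306]
tcp_rot: [-1.571, 0.0, 0.214]
force: [-0.9, 3.9, -0.1]
gripper_width: 0.0004
```

View pics/c3.png

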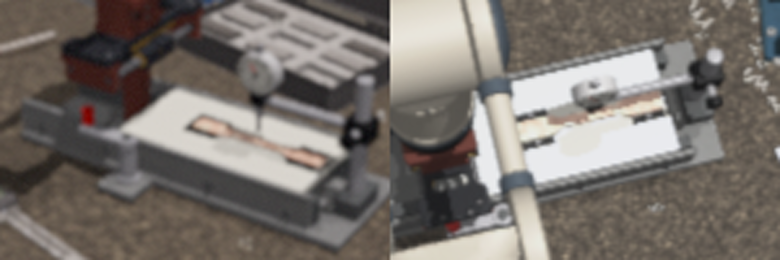

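The board is near the end of its travel, with its front edge at about (657,52)–(690,150) in the right panel. I'll continue in small steps and watch the force.

```bash
for i in 1; do python3 -m jog '[{"travel":[0.06,-0.29,0],"roll":0,"fingers":0}]'; done
python3 -m jog '[{"travel":[0.06,-0.29,0],"roll":0,"fingers":0}]'
python3 -m jog '[{"travel":[0.04,-0.2,0],"roll":0,"fingers":0}]'
python3 -m jog '[{"travel":[0.04,-0.2,0],"roll":0,"fingers":0}]'
```

```text
clock: 6.18
tool_pos: [0.5376, 0.1407, 0.0307]
tcp_rot: [-1.569, -0.0, 0.214]
force: [-1.7, 10.1, -1.2]
gripper_width: 0.0005
clock: 6.3
tool_pos: [0.5376, 0.1406, 0.0308]
tcp_rot: [-1.564, -0.0, 0.215]
force: [-3.9, 19.6, -0.2]
gripper_width: 0.0004
clock: 6.42
tool_pos: [0.5376, 0.1406, 0.0308]
tcp_rot: [-1.56, -0.001, 0.216]
force: [-4.3, 23.3, 0.4]
gripper_width: 0.0006
clock: 6.55
tool_pos: [0.5376, 0.1405, 0.0309]
tcp_rot: [-1.557, -0.001, 0.218]
force: [-6.7, 29.2, -0.4]
gripper_width: 0.0002
```

The force rose to 29 N with no motion, so the board is stopped by the notch walls. I'll back off, lift clear and look.

```bash
python3 -m jog '[{"travel":[-0.3,1.4,0],"roll":0,"fingers":0},{"travel":[-0.5,2.5,0],"roll":0,"fingers":0},{"travel":[-1,4.5,0],"roll":0,"fingers":0},{"travel":[0,0,4],"roll":0,"fingers":0},{"travel":[0,0,4],"roll":0,"fingers":0},{"travel":[0,3,3],"roll":0,"fingers":0},{"travel":[0,6,2],"roll":0,"fingers":0},{"travel":[0,6,0],"roll":0,"fingers":0},{"travel":[0,6,0],"roll":0,"fingers":0},{"travel":[0,0,0],"roll":0,"fingers":0}]'
python3 - <<'E'
from cell import env
from h import *
t=env.snapshot("top");d=env.snapshot("scene");pickle.dump(t,open("top1.pkl","wb"));pickle.dump(d,open("scene1.pkl","wb"))
cv2.imwrite("pics/c4.png",np.vstack([cv2.resize(d["pixels"][160:250,195:375],None,fx=3.2,fy=3.2,interpolation=2),cv2.resize(t["pixels"][125:220,165:345],None,fx=3.2,fy=3.2,interpolation=2)]))
k=red(t,(210,195,250,220));print(k,ray(t,k[:2],.0725))
E
```

```text
clock: 7.8
tool_pos: [0.52, 0.4295, 0.1581]
tcp_rot: [-1.572, 0.002, 0.218]
force: [0.6, -1.1, 0.1]
gripper_width: 0.0004
(np.float64(222.53846153846155), np.float64(205.30769230769232), 13) [0.46077154 0.13810361 0.0725    ]
```

View pics/c4.png

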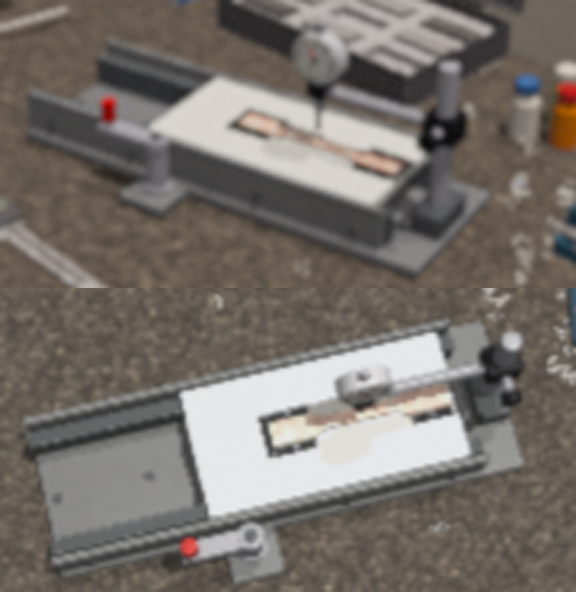

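The picture shows the board top flush with the guides, the specimen in its nest, and the knob still open at (190,548) in the lower panel. Next I'll check the numbers and work out the keeper waypoints.

```bash
python3 - <<'E'
from h import *
t=pickle.load(open("top1.pkl","rb"));o=np.array([.55382,.07412]);e=np.array([.21073,-.97754]);n=np.array([-e[1],e[0]])
f=lambda x,y,z:ray(t,((x+.5)/3.2-.5+165,(y-288+.5)/3.2-.5+125),z)[:2]
C=np.array([f(*p,.05) for p in[(180,393),(432,334),(472,462),(208,517)]]);print([(float((c-o)@e*1e3),float((c-o)@n*1e3)) for c in C],(C.mean(0)-o)@e*1e3)
k=f(190,548,.0775);print("knob",(k-o)@e*1e3,(k-o)@n*1e3)
p=None
for x,y in[(-79,-112),(-79,-99.5),(-82.8,-78.4),(-78.2,-57.5),(-65.7,-40.1),(-47,-29.9)]:
    w=(o+x*e/1e3+y*n/1e3)*100;print(w.round(2), None if p is None else (w-p).round(2));p=w
E
python3 -m jog '[{"travel":[-0.9,-3,0],"roll":0,"fingers":0},{"travel":[-0.9,-3,0],"roll":0,"fingers":0},{"travel":[-0.9,-3,0],"roll":0,"fingers":0},{"travel":[-0.9,-3,0],"roll":0,"fingers":0},{"travel":[-0.9,-3,0],"roll":0,"fingers":0},{"travel":[-0.9,-3,0],"roll":0,"fingers":0},{"travel":[-0.9,-3,0],"roll":0,"fingers":0},{"travel":[-0.9,-3,0],"roll":0,"fingers":0},{"travel":[-1,-3,0],"roll":0,"fingers":0},{"travel":[-1,-3,0],"roll":0,"fingers":0}]'
```

```text
[(-58.24010729795824, 53.62096646202316), (157.59933152192698, 53.72646915287158), (160.91661559024973, -60.39941034606069), (-59.394034716575824, -53.99567930637821)] 50.220451274410664
knob -78.71410818862692 -80.8531457438843
[42.77 12.77] None
[43.99 13.04] [1.22 0.26]
[45.97 13.85] [1.98 0.82]
[48.11 13.84] [ 2.14 -0.01]
[50.08 12.99] [ 1.96 -0.86]
[51.47 11.38] [ 1.39 -1.61]
clock: 9.15
tool_pos: [0.4286, 0.1237, 0.161]
tcp_rot: [-1.572, -0.002, 0.211]
force: [0.1, 0.3, 0.4]
gripper_width: 0.0006
```

The carrier is at bench x = 50.2 mm, so it is seated. Now I'll go down beside the knob and push it round.

```bash
python3 -m jog '[{"travel":[-0.1,0.4,-3],"roll":0,"fingers":0},{"travel":[0,0,-3],"roll":0,"fingers":0},{"travel":[0,0,-2],"roll":0,"fingers":0},{"travel":[0,0,-1.4],"roll":0,"fingers":0},{"travel":[0,0,0],"roll":0,"fingers":0}]'
python3 -m jog '[{"travel":[0.6,0.13,0],"roll":0,"fingers":0},{"travel":[0.6,0.13,0],"roll":0,"fingers":0},{"travel":[0.5,0.2,0],"roll":0,"fingers":0},{"travel":[0.5,0.2,0],"roll":0,"fingers":0},{"travel":[0.5,0.2,0],"roll":0,"fingers":0},{"travel":[0.5,0.2,0],"roll":0,"fingers":0}]'
python3 -m jog '[{"travel":[0.54,0,0],"roll":0,"fingers":0},{"travel":[0.54,0,0],"roll":0,"fingers":0},{"travel":[0.54,0,0],"roll":0,"fingers":0},{"travel":[0.54,0,0],"roll":0,"fingers":0}]'
```

```text
clock: 9.78
tool_pos: [0.4277, 0.1299, 0.0657]
tcp_rot: [-1.571, 0.001, 0.213]
force: [-0.2, -0.1, -0.2]
gripper_width: 0.0005
clock: 10.52
tool_pos: [0.4601, 0.1409, 0.0661]
tcp_rot: [-1.571, 0.001, 0.214]
force: [-1.6, -2.7, -0.3]
gripper_width: 0.0005
clock: 11.02
tool_pos: [0.4821, 0.1413, 0.0665]
tcp_rot: [-1.57, -0.0, 0.214]
force: [-2.2, 0.7, -0.1]
gripper_width: 0.0008
```

```bash
python3 -m jog '[{"travel":[0.5,-0.25,0],"roll":0,"fingers":0},{"travel":[0.5,-0.25,0],"roll":0,"fingers":0},{"travel":[0.48,-0.25,0],"roll":0,"fingers":0},{"travel":[0.48,-0.25,0],"roll":0,"fingers":0}]'
python3 -m jog '[{"travel":[0.35,-0.4,0],"roll":0,"fingers":0},{"travel":[0.35,-0.4,0],"roll":0,"fingers":0},{"travel":[0.35,-0.4,0],"roll":0,"fingers":0},{"travel":[0.2,-0.4,0],"roll":0,"fingers":0}]'
python3 - <<'E'
from cell import env
from h import *
d=env.snapshot("scene");t=env.snapshot("top")
cv2.imwrite("pics/c5.png",cv2.resize(np.hstack([d["pixels"][150:250,195:345],t["pixels"][120:220,200:350]]),None,fx=2.6,fy=2.6,interpolation=2))
E
```

```text
clock: 11.52
tool_pos: [0.5017, 0.1308, 0.0665]
tcp_rot: [-1.571, -0.0, 0.214]
force: [-1.3, 1.3, -0.6]
gripper_width: 0.0006
clock: 12.02
tool_pos: [0.5139, 0.1146, 0.0664]
tcp_rot: [-1.571, 0.0, 0.214]
force: [-0.1, 1.5, 1.0]
gripper_width: 0.0007
```

View pics/c5.png

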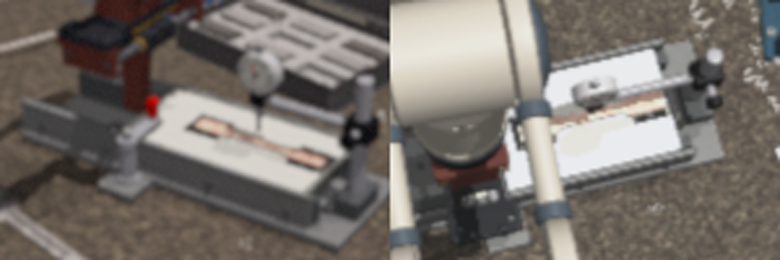

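The left panel shows the keeper almost straight across, with the knob at (152,105) just in front of the fingers. A few millimetres more will bring it to the stop.

```bash
python3 -m jog '[{"travel":[0.05,-0.25,0],"roll":0,"fingers":0},{"travel":[0.03,-0.15,0],"roll":0,"fingers":0}]'
python3 -m jog '[{"travel":[0.03,-0.15,0],"roll":0,"fingers":0},{"travel":[0,0,0],"roll":0,"fingers":0}]'
```

```text
clock: 12.38
tool_pos: [0.5149, 0.1111, 0.0666]
tcp_rot: [-1.571, -0.001, 0.214]
force: [0.3, 2.6, -0.5]
gripper_width: 0.0004
clock: 12.62
tool_pos: [0.515, 0.1109, 0.0666]
tcp_rot: [-1.568, -0.001, 0.215]
force: [0.3, 6.0, 0.1]
gripper_width: 0.0005
```

The keeper is at its stop: the force rose to 6 N and it no longer moves. I'll back off along -feed, lift and check.

```bash
python3 -m jog '[{"travel":[-0.3,1.2,0],"roll":0,"fingers":0},{"travel":[-0.5,2.5,0],"roll":0,"fingers":0},{"travel":[0,1,4],"roll":0,"fingers":0},{"travel":[0,3,4],"roll":0,"fingers":0},{"travel":[0,6,0],"roll":0,"fingers":0},{"travel":[0,6,0],"roll":0,"fingers":0},{"travel":[0,6,0],"roll":0,"fingers":0},{"travel":[0,6,0],"roll":0,"fingers":0},{"travel":[0,0,0],"roll":0,"fingers":0},{"travel":[0,0,0],"roll":0,"fingers":0}]'
python3 - <<'E'
from cell import env
from h import *
t=env.snapshot("top");d=env.snapshot("scene");pickle.dump(t,open("top2.pkl","wb"))
cv2.imwrite("pics/c6.png",np.vstack([cv2.resize(d["pixels"][160:250,195:375],None,fx=3.2,fy=3.2,interpolation=2),cv2.resize(t["pixels"][125:220,165:345],None,fx=3.2,fy=3.2,interpolation=2)]))
o=np.array([.55382,.07412]);e=np.array([.21073,-.97754]);n=np.array([-e[1],e[0]])
k=red(t,(210,160,260,220));w=ray(t,k[:2],.0775)[:2]-o;kx,ky=w@e*1e3,w@n*1e3
print(k,kx,ky,"angle",np.arctan2(ky+79.5,-(kx+29)))
E
```

```text
clock: 13.88
tool_pos: [0.5066, 0.4263, 0.1459]
tcp_rot: [-1.572, 0.001, 0.214]
force: [0.8, 0.2, -0.2]
gripper_width: 0.0003
(np.float64(238.6), np.float64(184.2), 5) -30.064723586065092 -34.814972212835485 angle 1.5469735339733852
```

View pics/c6.png

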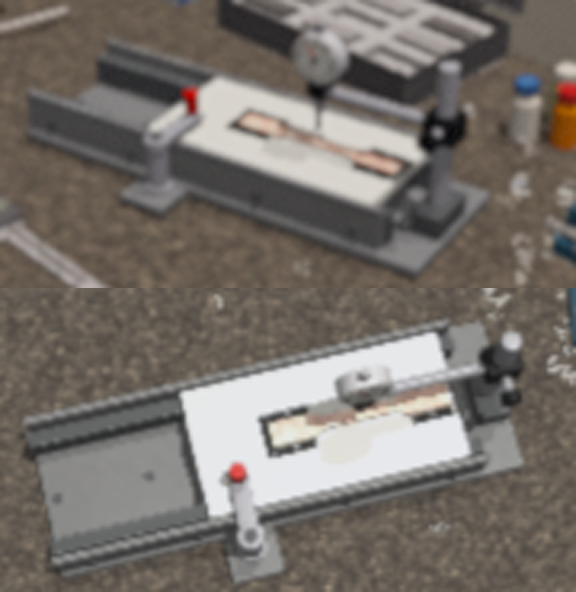

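The keeper lies across the board with its knob at (237,472) in the lower panel. The board is still seated, the specimen is in its nest, and the arm is clear.

```bash
python3 -c "
from cell import env
env.job_done()"
```

```text
the job is handed in; nothing more can be done
```

I pushed the carrier board along its rails with the closed fingertips at about 40 mm/s or slower until it dropped into the notches. Then I swung the keeper across it to its stop and backed the arm clear. The job was handed in at about 14 s on the robot's clock; handing in gives no verdict.

- **Carrier:** it stopped hard against the notch walls, with the force rising from about 4 N to 29 N and no further motion. Its measured bench x was 50.2 mm against a target of 50 mm. I judged the drop by eye, from the board top lying flush with the guides.
- **One bad corner:** in that measurement one front corner read about 6 mm off the board's outline. I took it for a pixel-picking error beside the bright guide.
- **Keeper:** it measured about 1.55 rad, with 1.3 rad needed, and the force rose to 6 N at the stop.
- **Specimen:** it still lay in its nest in the last picture. I checked this by eye only.
- **Other loose things:** I went nowhere near them and felt no unexpected contact, but I did not measure their positions again.

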